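Hang the work lantern on the rail under the shelf

ROBOT

A 6-joint arm with a two-finger parallel gripper is mounted at the origin on the work surface. World frame = base frame: x ahead of the robot, y to its left, z up, the work surface at z = 0. Lengths are in mm, angles in rad, forces in N, time in s.
With the tool pointing down it reaches from about 275 to 875 mm from the base axis. Payload 12.5 kg.
Tool frame: the origin (TCP) lies at the very end of the fingers, on their centre line; the grasp point (between the pads) lies 19 mm behind it; z points along the fingers, y is the line along which they close (so a half turn about z gives the same grasp; the last joint's range is limited). The gripper opens to 85 mm and grips with 20 to 120 N. Pads are 22 mm wide; open, the fingers measure 114 mm over their backs; the gripper's body (76 mm by 85 mm) begins 54 mm behind the grasp point. The pads swing forward as they close: fully open they stand 13 mm farther back than shut.
Start: joints at [1.08, 0.351, 1.652, -0, 1.139, -0.085], TCP at [217.083, 505.331, 231.29] pointing down, gripper open.
Joint ranges: [-2.75, 2.75], [-0.79, 2.1], [0.01, 2.65], [-1.57, 4.71], [0.07, 3.14], [-2.87, 2.87]. Speed limits (rad/s): [2.22, 2.22, 2.79, 3.14, 3.14, 3.14].

INTERFACE

Orientations are given as a unit quaternion [x, y, z, w].
In Python, from workcell import sense, read_camera, manip gives the robot as it stands.
- The arm moves only by the tool carry_out, never from a script. Its argument "deltas" is a list that holds one entry, the list of rows, each a list of 5 numbers: the shift along the tool's x, y, z normalised to -1 to 1, where 1 is 40 mm, then the turn about the tool's z normalised to -1 to 1, where 1 is 4 degrees, then the gripper command: -1 is shut, 1 is fully open, values between are in proportion. In form: [[[tx, ty, tz, roll, claw], ...]]. A call has exactly 5 rows; each row shifts and turns the commanded pose from where the row before left it, along the tool's axes as they then stand; what a row does not reach is not made up. A row lasts 1/10 s, in which the tool goes at most 50 mm and 8.59 degrees, less where a joint would pass 70% of its speed; a pose out of reach is approached as far as the arm can. A call with a number of a shift or a turn outside -1 to 1 is refused whole. A call with a gripper value outside its range is refused whole. The fingers move at their own pace and stop on an object; "force" is the grip in N (left out, the last holds). Time passes only in rows, so rows that do not move let the fingers close, or fill a call up. It gives the time, the measured TCP pose, the force, the opening and the grip force at its end, in the units of the state.
- sense(): the state, without advancing time (a new reading comes with each control period).
- read_camera(name): name is "side" or "top" or "wrist"; returns a dict with "frame" (400x640x3 uint8, red, green, blue), "camera_matrix" (3x3 intrinsics, pixels), "view" (4x4, takes a point from world to camera coordinates); the wrist camera has in their place "T_tool_cam" (4x4, takes a point from camera to tool coordinates, whose origin is the TCP and whose axes are the flange's). Camera axes: x right, y up, looking along -z (the intrinsics and any distortion apply to the point x, -y, -z); pixel columns grow to the right and rows downward; lengths in mm; the calibration is good to about 2 mm. A picture is of the moment at which its call begins: read the wrist's pose just before it. There is no depth.
- manip.hand_in(): hands the job in; it is judged then, once.
The state is a dict: "t": time; "joint_positions": joint angles; "dq": joint speeds; "joint_torque": joint torques, N m; "ee_pos": TCP position; "tcp_rot": TCP orientation; "force": force on the tool from outside, world axes, zero at the start; "moment": the same for the moment, N m; "width": finger opening in mm; "grip_force": force on a finger pad.
Only numpy, scipy, OpenCV 4.12 (cv2) and the standard library are available. Lean on these libraries where they do the work, as an engineer would, in place of code of your own. Each camera call takes 0.05 s, during which the arm holds its last target. There are 200 camera calls.

TASK

Hang the small work lantern on the steel rail under the concrete-look shelf: hook it over the open stretch of rail that sticks out past the end of the shelf, then slide it along the rail, in under the shelf, until its hook is up against the first clamp bracket. Leave it hanging there freely and at rest; do not shift the bracket, and leave the other things on the bench and shelf where they stand.

Things in the scene. Friction and masses are not known exactly. Their poses are not given: they have to be found in the camera images.
- lantern_center (a point): Centre, half-way up, of the work lantern's round body, an upright cylinder 50 mm in diameter, 90 mm tall (aluminium base, white diffuser, black cap; 0.15 to 0.31 kg), standing on the bench at the start. z is up. Its tall steel hook rises above the cap just where a hand coming straight down would be: take the body with the hand tilted, leaning back to the lantern's -x side.
- hook_seat (a point): Point in the lantern's rigid hook where the rail's axis lies when hung: on the lantern's axis, 151.5 mm above lantern_center; axes as there. The hook is a steel strap 14 mm wide (along y), 3 mm thick: straight up the axis from the cap to 46 mm below this point, then a jog to 16 mm on the -x side (at 30 mm below), up and over (top 9 mm above), down to the tip on the +x side.
- hook_tip (a point): Lower end of the hook's tip, 16 mm to +x of the lantern's axis, 133 mm above lantern_center; axes as there. A rail along the lantern's y enters from the +x side, below this tip and above the jog (gap about 25 mm); the hook is 29 mm wide inside. The tip clears the top of the rail once the lantern is 24.5 mm above its hung height.
- rail_end (a point): Centre of the 20 mm ball on the rail's open end, on the rail's axis, 246.5 mm above the bench. The steel rail is level, fixed, 12 mm in diameter, and runs from here along -y of this frame; z is up, +x points to the back of the shelf, roughly away from the robot. The first 107 mm of rail stand free; the rest is under the shelf.
- shelf_corner (a point): Lower front corner of the shelf board at the open end: 107 mm along the rail from the ball, 35 mm in front (-x) of the rail's axis, 21 mm above it. The board is 400 mm long to -y, 165 mm deep to +x, 25 mm thick. A hung hook passes below it with 12 mm to spare but cannot be lifted on or off there. Two posts carry it, 92 mm or more behind the rail, with feet 6 mm high. Axes as rail_end.
- bracket_face (a point): The mark: centre, on the rail's axis, of the side of the first clamp bracket that faces the open end, 197 to 298 mm from the ball. Aluminium clamp, 18 mm wide along the rail, gripping the shelf's front edge, black thumbscrew on top; its block (20 x 34 mm) surrounds the rail. Tight (60 N to shift). The bracket beyond it is of no concern. Axes as rail_end. Hook touching: hook_seat is 7 mm to +y.
- rail: The fixed rail itself; its origin lies on the rail's axis, 267 mm from the ball. Axes as for rail_end.
- lantern: The lantern; origin at the middle of its underside, z up.
- spinner: Bystander on the shelf: pink silicone suction spinner, 70 mm across, 42 mm tall; origin under its middle.
- jar: Bystander on the shelf: white ceramic rattle jar with wooden twist cap, 44 mm across, 62 mm tall; origin under its middle.
- gear: Bystander on the bench: green acrylic gear lying flat, 71 mm across, 8 mm thick; origin under its middle.
- fork: Bystander on the shelf: aluminium tuning fork base 60 x 50 x 24 mm with a steel fork, 132 mm tall in all; origin under its middle.
- egg: Bystander on the bench: walnut egg, 40 mm across and 50 mm tall, upright in a low wooden ring; origin at its lowest point.
- mug: Bystander on the bench: blue mug, 80 mm across, 88 mm tall; origin under its middle.

How it is judged (in metres and radians):
On the way:
1. the lantern's hook is over the rail, on the stretch well clear of the bracket (x of hook_seat in the frame of rail between -0.01 and 0.01 m and z of hook_seat in the frame of rail between -0.006 and 0.012 m and y of hook_seat in the frame of rail_end below -0.008 m and y of hook_seat in the frame of bracket_face above 0.05 m and angle between lantern's own z axis and vertical below 0.3 rad), for 0.2 s.
At the end, for the whole second after the job is handed in: The lantern hangs from the rail by its hook, upright within 7 degrees and at rest, on the open-end side of the first clamp bracket with at most 8 mm between its hook and the bracket, and is let go (x of hook_seat in the frame of rail between -0.006 and 0.006 m and z of hook_seat in the frame of rail between -0.006 and 0.006 m and y of hook_seat in the frame of bracket_face between 0.003 and 0.015 m and contact force between lantern and rail above 0.5 N and angle between lantern's own z axis and vertical below 0.12 rad and linear speed of lantern below 0.03 m/s and angular speed of lantern below 0.4 rad/s); the robot touches nothing.
It fails at once if the clamp bracket was shifted by more than 5 mm (distance of bracket_face from where it was at the start of the episode above 0.005 m).
It fails at once if a bystander was moved by more than 25 mm (distance of any of spinner, jar, gear, fork, egg, mug from where it was at the start of the episode above 0.025 m).
It also fails if it takes over 64 s, if anything falls off the work surface, if the arm or the gripper's body presses on something with over 40 N, if the wrist force passes 120 N, or if a joint passes its speed limit or range.

## Working session

There is one attempt and no reset: what is moved stays moved. The work goes in short steps, Python scripts to look and compute and a tool call to move; the robot and the scene stay as the last step left them, time stands still between calls to the robot, and variables do not carry over. Pictures are saved under pics/ and viewed, at most 10 in all, crops included, and the job is handed in when it is done.

Besides the shell and the picture viewer there is one more tool, called after "Call:" as name(argument=value, ...), one argument or row to a line, values as JSON. carry_out: Moves the arm, as the interface text tells. Scaled input: -1 to 1 covers 40 mm each way for a shift and 4 degrees each way for a turn. Its arguments: {"type":"object","properties":{"deltas":{"type":"array"},"force":{"type":"number"}},"required":["deltas"]}

```bash
mkdir -p pics; ls
python3 - <<'E'
from workcell import sense, read_camera
import cv2,numpy as np,json
np.set_printoptions(precision=4,suppress=True)
print(sense())
for n in ["side","top"]:
    c=read_camera(n); cv2.imwrite(f"pics/{n}0.png",c["frame"][:,:,::-1]); print(n,c["camera_matrix"],c["view"],[k for k in c])
    np.savez(f"{n}.npz",K=c["camera_matrix"],V=c["view"])
c=read_camera("wrist");print(c["T_tool_cam"],c["camera_matrix"])
E
```

```text
pics
{'t': 0.0, 'joint_positions': array([ 1.0804,  0.3512,  1.6524, -0.    ,  1.1391, -0.0846]), 'dq': array([ 0.0009, -0.0011, -0.0007, -0.0002,  0.0005,  0.0011]), 'joint_torque': array([  0.0001, -50.6109, -29.1408,  -0.0001,   0.0045,  -0.    ]), 'ee_pos': array([216.9393, 505.0501, 230.7739]), 'tcp_rot': array([ 0.2015,  0.9795, -0.0006, -0.0002]), 'force': array([ 0.697 ,  0.4137, -0.6876]), 'moment': array([-0.0247, -0.0387,  0.0261]), 'grip_force': 0.0, 'width': 85.59407836252714}
side [[396.0165   0.     320.2724]
 [  0.     396.0165 203.3737]
 [  0.       0.       1.    ]] [[   0.8631   -0.505     0.0079 -526.1042]
 [   0.2768    0.486     0.829  -281.0094]
 [  -0.4225   -0.7133    0.5592 -941.5237]
 [   0.        0.        0.        1.    ]] ['frame', 'camera_matrix', 'view']
top [[365.6558   0.     321.9005]
 [  0.     365.6558 194.4481]
 [  0.       0.       1.    ]] [[   -0.0223    -0.9997     0.0068   -19.0091]
 [    0.9963    -0.0217     0.0835  -579.7008]
 [   -0.0834     0.0087     0.9965 -1162.0364]
 [    0.         0.         0.         1.    ]] ['frame', 'camera_matrix', 'view']
[[   0.        0.9532    0.3023   76.7819]
 [   1.       -0.0002    0.0005   -0.6557]
 [   0.0005    0.3023   -0.9532 -142.8842]
 [   0.        0.        0.        1.    ]] [[344.133    0.     319.2178]
 [  0.     344.133  198.2532]
 [  0.       0.       1.    ]]
```

View pics/side0.png

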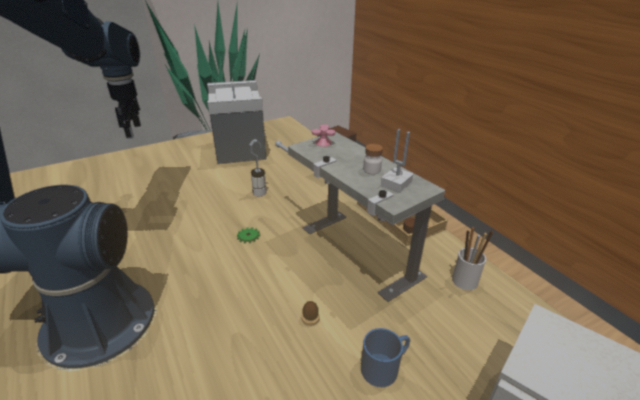

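View pics/top0.png

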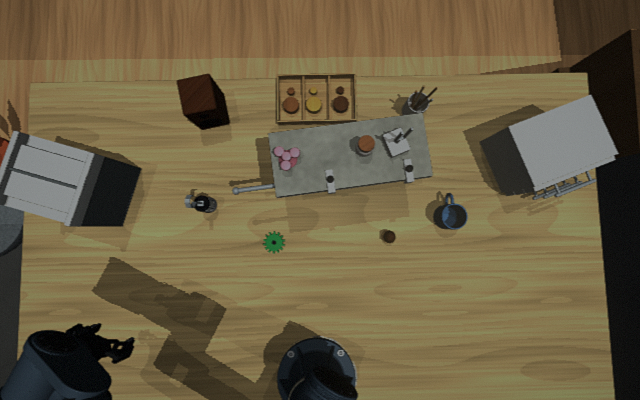

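Run:
```python
import cv2,numpy as np
s=cv2.imread("pics/side0.png");t=cv2.imread("pics/top0.png")
a=cv2.resize(s[120:210,235:395],None,fx=5,fy=3.3*1.5151,interpolation=cv2.INTER_CUBIC)[:,:]
cv2.imwrite("pics/c_side.png",a)
b=cv2.resize(t[140:220,180:340],None,fx=5,fy=5,interpolation=cv2.INTER_CUBIC)
b=cv2.convertScaleAbs(b,alpha=1.6);cv2.imwrite("pics/c_top.png",b);print(a.shape,b.shape)
```

```text
(450, 800, 3) (400, 800, 3)
```

View pics/c_side.png

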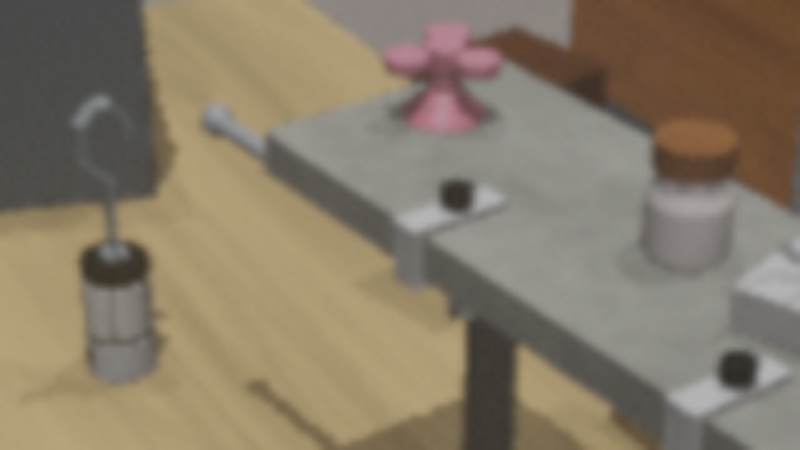

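View pics/c_top.png

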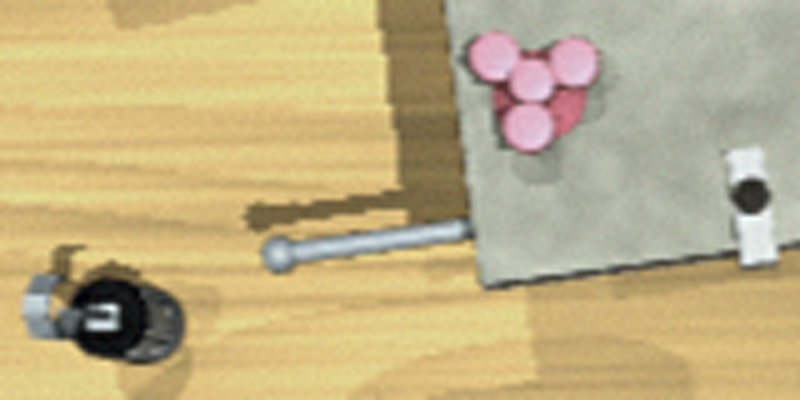

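```bash
cat > h.py <<'E'
import numpy as np
from scipy.optimize import least_squares
C={n:np.load(f"{n}.npz") for n in("side","top")}
D=np.diag([1,-1,-1.])
def proj(n,p):
    V=C[n]["V"];q=C[n]["K"]@(D@(V[:3,:3]@p+V[:3,3]));return q[:2]/q[2]
def tri(obs,z=None):
    f=lambda p:np.r_[np.concatenate([proj(n,p)-u for n,u in obs]),[] if z is None else [(p[2]-z)]]
    r=least_squares(f,[500,200,150]);return r.x,np.abs(r.fun).max()
S=lambda u,v:("side",np.array([235+u/5-.4,120+v/5-.4]))
T=lambda u,v:("top",np.array([180+u/5-.4,140+v/5-.4]))
E
python3 - <<'E'
from h import *
np.set_printoptions(precision=1,suppress=True)
for nm,o,z in [("ball",[S(217,117),T(278,254)],246.5),("captop",[S(115,250),T(106,318)],90),("shelf up corner",[S(270,140),T(487,287)],292.5),
 ("side only ball",[S(217,117)],246.5),("top only",[T(278,254)],246.5),
 ("rail at shelf top",[T(470,229)],246.5),("brkt top L front",[T(740,268),S(398,217)],None),("brkt R front",[T(776,263),S(427,233)],None),
 ("hooktop",[T(42,306),S(98,98)],205.5),("hooktop L",[T(42,280)],205.5),("hooktop R",[T(42,333)],205.5),("shelf far edge front",[T(787,243)],292.5),("lant base",[S(123,378)],0)]:
    print(nm,*tri(o,z))
for nm,p in [("gear",1)]: pass
E
```

```text
ball [576.5 198.6 246.7] 0.5627171545629324
captop [556.  339.9  90.2] 1.1083971736693456
shelf up corner [553.5  81.5 292.1] 1.195493013375767
side only ball [578.3 202.4 246.5] 5.883379117221921e-09
top only [576.2 198.1 246.5] 6.548646069859387e-10
rail at shelf top [587.3  97.  246.5] 1.3924363884143531e-09
brkt top L front [560.9 -44.6 298.1] 0.8325008156717217
brkt R front [564.7 -63.5 296.9] 1.491429880705141
hooktop [554.6 337.6 205.8] 1.147999584512604
hooktop L [568.8 336.6 205.5] 4.206412995699793e-11
hooktop R [539.7 336.4 205.5] 4.405364961712621e-12
shelf far edge front [571.6 -67.7 292.5] 5.684341886080802e-14
lant base [548.8 325.3   0. ] 5.684341886080802e-14
```

Call:
carry_out(
  deltas=[
    [[0, 0, -1, 0, 1], [0, 0, -1, 0, 1], [0, 0, -1, 0, 1], [0, 0, -1, 0, 1], [0, 0, -1, 0, 1]],
  ],
)

```text
t: 0.65
ee_pos: [216.9, 505.0, 432.8]
tcp_rot: [0.201, 0.979, -0.0, -0.0]
force: [-0.2, -0.3, -0.3]
width: 85.5
grip_force: 0.0
```

Call:
carry_out(
  deltas=[
    [[0, 0, -0.5, -1, 1], [0, 0, -0.5, -1, 1], [0, 0, 0, -1, 1], [0, 0, 0, -1, 1], [0, 0, 0, -1, 1]],
  ],
)

```text
t: 1.15
ee_pos: [217.1, 505.3, 471.1]
tcp_rot: [0.027, 1.0, -0.0, -0.0]
force: [0.7, 0.4, 0.2]
width: 85.1
grip_force: 0.0
```

Call:
carry_out(
  deltas=[
    [[0, 0, 0, -0.8, 1], [-0.8, -0.8, 0, 0, 1], [-0.8, -0.8, 0, 0, 1], [-0.8, -0.8, 0, 0, 1], [-0.8, -0.8, 0, 0, 1]],
  ],
)

```text
t: 1.65
ee_pos: [345.8, 375.8, 471.1]
tcp_rot: [0.0, 1.0, -0.0, -0.0]
force: [0.5, 0.2, -0.2]
width: 85.4
grip_force: 0.0
```

Call:
carry_out(
  deltas=[
    [[-0.8, -0.8, 0, 0, 1], [-0.8, -0.8, 0, 0, 1], [-0.8, -0.8, 0, 0, 1], [-0.8, -0.8, 0, 0, 1], [-0.8, -0.8, 0, 0, 1]],
  ],
)

```text
t: 2.15
ee_pos: [505.8, 215.5, 471.2]
tcp_rot: [0.0, 1.0, -0.0, -0.0]
force: [0.1, 0.6, 0.1]
width: 85.3
grip_force: 0.0
```

Call:
carry_out(
  deltas=[
    [[-0.8, -0.8, 0, 0, 1], [-0.8, -0.8, 0, 0, 1], [-0.8, -0.8, 0, 0, 1], [-0.8, -0.8, 0, 0, 1], [-0.8, -0.8, 0, 0, 1]],
  ],
)

```text
t: 2.65
ee_pos: [665.7, 55.4, 471.0]
tcp_rot: [0.001, 1.0, 0.0, -0.0]
force: [0.5, 0.4, 0.4]
width: 85.7
grip_force: 0.0
```

Call:
carry_out(
  deltas=[
    [[-1, -0.7, 0, 0, 1], [-1, -0.7, 0, 0, 1], [-1, 0, 0, 0, 1], [-1, 0, 0, 0, 1], [-1, 0, 0, 0, 1]],
  ],
)

```text
t: 3.15
ee_pos: [807.5, 1.2, 456.2]
tcp_rot: [0.001, 1.0, 0.0, 0.008]
force: [-9.4, -0.4, 30.3]
width: 85.6
grip_force: 0.0
```

Call:
carry_out(
  deltas=[
    [[-1, 0, 0, 0, 1], [-1, 0, 0, 0, 1], [-1, 0, 0, 0, 1], [-1, 0, 0, 0, 1], [-1, 0, 0, 0, 1]],
  ],
)

```text
t: 3.65
ee_pos: [868.0, 1.1, 395.3]
tcp_rot: [0.0, 0.998, 0.0, 0.06]
force: [-0.2, 0.5, -0.2]
width: 85.1
grip_force: 0.0
```

```bash
python3 -c "
from workcell import sense
print(sense())"
```

```text
{'t': 3.65, 'joint_positions': array([-0.05437272,  1.07415692,  0.01334488,  0.00724926,  1.93411086,
       -1.62126976]), 'dq': array([ 0.00335412,  0.12381864, -0.00092995,  0.01123412, -0.33839908,
        0.0066191 ]), 'joint_torque': array([ 3.11066287e-04, -8.73731804e+01, -3.15556848e+01,  1.61431373e-03,
        1.58398356e-01, -8.48991360e-03]), 'ee_pos': array([868.04742552,   1.12177206, 395.30231836]), 'tcp_rot': array([4.57218738e-04, 9.98195588e-01, 1.58646283e-04, 6.00444292e-02]), 'force': array([-0.22543287,  0.5365969 , -0.20418815]), 'moment': array([0.10079098, 0.03910125, 0.00841474]), 'grip_force': 0.0, 'width': 85.14525525598387}
```

Call:
carry_out(
  deltas=[
    [[-1, 0, -0.5, 0, 1], [-1, 0, -0.5, 0, 1], [-1, 0, -0.5, 0, 1], [-1, 0, -0.5, 0, 1], [-1, 0, -0.5, 0, 1]],
  ],
)

```text
t: 4.15
ee_pos: [879.9, 0.8, 444.5]
tcp_rot: [0.0, 0.992, 0.0, 0.124]
force: [-0.5, -0.5, 0.1]
width: 85.6
grip_force: 0.0
```

Call:
carry_out(
  deltas=[
    [[-1, 0, 0, 0, 1], [-1, 0, 0, 0, 1], [-1, 0, 0, 0, 1], [-1, 0, 0, 0, 1], [-1, 0, 0, 0, 1]],
  ],
)

```text
t: 4.65
ee_pos: [923.8, 0.4, 423.6]
tcp_rot: [0.0, 0.984, 0.0, 0.18]
force: [0.6, 0.1, 0.1]
width: 85.5
grip_force: 0.0
```

Call:
carry_out(
  deltas=[
    [[0, 0, -1, 0, 1], [0, 0, -1, 0, 1], [0, 0, -1, 0, 1], [0, 0, -1, 0, 1], [0, 0, -1, 0, 1]],
  ],
)

```text
t: 5.15
ee_pos: [822.8, 0.4, 592.7]
tcp_rot: [0.0, 0.982, 0.0, 0.191]
force: [0.2, -0.1, -0.0]
width: 85.5
grip_force: 0.0
```

Call:
carry_out(
  deltas=[
    [[-1, 0, 0, 0, 1], [-1, 0, 0, 0, 1], [-1, 0, 0, 0, 1], [-1, 0, 0, 0, 1], [-1, 0, 0, 0, 1]],
  ],
)

```text
t: 5.65
ee_pos: [874.2, 0.2, 573.5]
tcp_rot: [0.0, 0.969, 0.0, 0.246]
force: [0.1, 0.1, -0.0]
width: 85.4
grip_force: 0.0
```

Call:
carry_out(
  deltas=[
    [[-1, 0, 0.5, 0, 1], [-1, 0, 0.5, 0, 1], [-1, 0, 0.5, 0, 1], [-1, 0, 0.5, 0, 1], [-1, 0, 0.5, 0, 1]],
  ],
)

```text
t: 6.15
ee_pos: [956.9, -0.0, 501.6]
tcp_rot: [0.0, 0.954, 0.0, 0.301]
force: [-0.4, 0.1, -0.4]
width: 85.5
grip_force: 0.0
```

Call:
carry_out(
  deltas=[
    [[-1, 0, 0.5, 0, 1], [-1, 0, 0.5, 0, 1], [-1, 0, 0.5, 0, 1], [-1, 0, 0.5, 0, 1], [-1, 0, 0.5, 0, 1]],
  ],
)

```text
t: 6.65
ee_pos: [1013.5, -0.1, 462.6]
tcp_rot: [0.0, 0.933, 0.0, 0.359]
force: [-0.5, -0.7, 0.0]
width: 85.2
grip_force: 0.0
```

Call:
carry_out(
  deltas=[
    [[-1, 0, 0.4, 0, 1], [-1, 0, 0.4, 0, 1], [-1, 0, 0.4, 0, 1], [-1, 0, 0.4, 0, 1], [-1, 0, 0.4, 0, 1]],
  ],
)

```text
t: 7.15
ee_pos: [1042.8, -0.3, 470.3]
tcp_rot: [0.0, 0.91, 0.0, 0.415]
force: [-0.4, 0.1, -0.5]
width: 85.3
grip_force: 0.0
```

Call:
carry_out(
  deltas=[
    [[-1, 0, 0.4, 0, 1], [0, 0, -1, 0, 1], [0, 0, -1, 0, 1], [0, 0, -1, 0, 1], [0, 0, -1, 0, 1]],
  ],
)

```text
t: 7.65
ee_pos: [934.0, -0.4, 571.4]
tcp_rot: [0.0, 0.905, 0.0, 0.425]
force: [-0.3, -0.2, 0.9]
width: 85.6
grip_force: 0.0
```

Call:
carry_out(
  deltas=[
    [[0.6, 0.57, -0.54, 0, 1], [0.6, 0.57, -0.54, 0, 1], [0.6, 0.57, -0.54, 0, 1], [0.6, 0.57, -0.54, 0, 1], [0.6, 0.57, -0.54, 0, 1]],
  ],
)

```text
t: 8.15
ee_pos: [774.3, 114.4, 547.1]
tcp_rot: [0.0, 0.905, 0.001, 0.425]
force: [0.5, 0.3, 0.9]
width: 85.2
grip_force: 0.0
```

Call:
carry_out(
  deltas=[
    [[0.6, 0.57, -0.54, 0, 1], [0.6, 0.57, -0.54, 0, 1], [0.6, 0.57, -0.54, 0, 1], [0.6, 0.57, -0.54, 0, 1], [0.6, 0.57, -0.54, 0, 1]],
  ],
)

```text
t: 8.65
ee_pos: [614.7, 228.4, 524.2]
tcp_rot: [0.0, 0.905, 0.001, 0.425]
force: [0.9, 0.4, -0.0]
width: 85.4
grip_force: 0.0
```

Call:
carry_out(
  deltas=[
    [[0.6, 0.57, -0.54, 0, 1], [0.6, 0.57, -0.54, 0, 1], [0.6, 0.57, -0.54, 0, 1], [0.6, 0.57, -0.54, 0, 1], [0.6, 0.57, -0.54, 0, 1]],
  ],
)

```text
t: 9.15
ee_pos: [455.0, 342.5, 501.3]
tcp_rot: [0.001, 0.905, 0.001, 0.425]
force: [0.1, 0.3, 0.3]
width: 85.5
grip_force: 0.0
```

Call:
carry_out(
  deltas=[
    [[0.69, 0, 0.52, 0, 1], [0.69, 0, 0.52, 0, 1], [0.69, 0, 0.52, 0, 1], [0.69, 0, 0.52, 0, 1], [0.69, 0, 0.52, 0, 1]],
  ],
)

```text
t: 9.65
ee_pos: [447.6, 342.3, 327.4]
tcp_rot: [0.0, 0.905, 0.002, 0.424]
force: [0.3, -0.2, -0.5]
width: 85.6
grip_force: 0.0
```

Call:
carry_out(
  deltas=[
    [[0.69, 0, 0.52, 0, 1], [0.69, 0, 0.52, 0, 1], [0.69, 0, 0.52, 0, 1], [0.69, 0, 0.52, 0, 1], [0.69, -0.08, 0.52, 0, 1]],
  ],
)

```text
t: 10.15
ee_pos: [437.3, 343.8, 161.1]
tcp_rot: [0.004, 0.909, -0.004, 0.417]
force: [1.9, 2.5, 1.3]
width: 85.5
grip_force: 0.0
```

Run:
```python
from workcell import sense,read_camera
import cv2
s=sense();print(s["joint_positions"].round(3),s["ee_pos"],s["tcp_rot"])
a=read_camera("wrist")["frame"][:,:,::-1]; cv2.imwrite("pics/w1.png",a)
```

```text
[ 0.861  0.394  2.105 -1.571  0.621  0.657] [437.32519009 343.78609252 161.07975086] [ 0.0038531   0.90866391 -0.00361273  0.41749491]
```

View pics/w1.png

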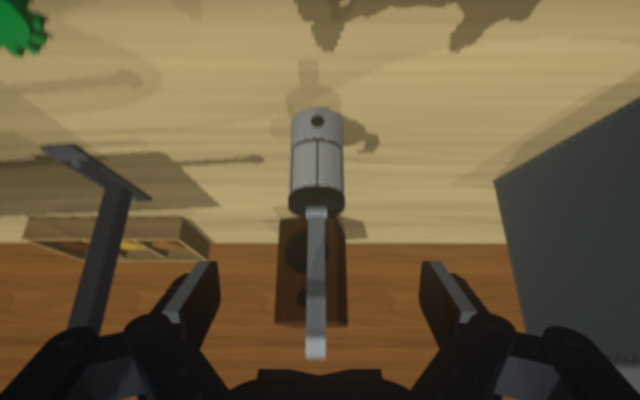

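Run:
```python
from workcell import read_camera,sense
import numpy as np
from scipy.spatial.transform import Rotation as Ro
s=sense();c=read_camera("wrist");R=Ro.from_quat(s["tcp_rot"]).as_matrix();print(R.round(3))
T=c["T_tool_cam"];K=c["camera_matrix"]
o=R@T[:3,3]+s["ee_pos"];print("cam",o)
for u,v in [(317,110),(317,205),(316,352)]:
    d=R@T[:3,:3]@np.array([(u-K[0,2])/K[0,0],-(v-K[1,2])/K[1,1],-1]);
    print((u,v),o+d*(555-o[0])/d[0])
```

```text
[[-0.656  0.014  0.755]
 [ 0.005  1.    -0.014]
 [-0.755 -0.005 -0.656]]
cam [277.79656447 344.41673139 192.81914504]
(317, 110) [555.         337.18529391 -22.10910852]
(317, 205) [555.         338.00437672  79.25274834]
(316, 352) [555.         338.21274616 196.09581588]
```

Call:
carry_out(
  deltas=[
    [[0, -0.02, 0.8, 0, 1], [0, -0.02, 0.8, 0, 1], [0, -0.02, 0.8, 0, 1], [0, -0.02, 0.8, 0, 1], [0, 0, 0.6, 0, 1]],
  ],
)

```text
t: 10.75
ee_pos: [553.9, 361.8, 94.4]
tcp_rot: [0.011, 0.918, -0.023, 0.395]
force: [-0.3, 0.5, -0.1]
width: 85.8
grip_force: 0.0
```

Call:
carry_out(
  deltas=[
    [[0, 0, 0.4, 0, 1], [0, 0, 0.2, 0, 1], [0, 0, 0, 0, 1], [0, 0, 0, 0, 1], [0, 0, 0, 0, 1]],
  ],
)

```text
t: 11.25
ee_pos: [572.5, 362.8, 85.9]
tcp_rot: [0.013, 0.918, -0.026, 0.396]
force: [-11.0, -6.9, 33.7]
width: 85.0
grip_force: 16.6
```

Run:
```python
from workcell import sense,read_camera
import cv2,numpy as np
s=sense();print(s["joint_positions"].round(3),s["ee_pos"],s["tcp_rot"],s["force"],s["moment"])
a=read_camera("side")["frame"][:,:,::-1]; b=read_camera("top")["frame"][:,:,::-1]
a=cv2.resize(a[100:220,200:320],(400,400));b=cv2.resize(b[140:260,130:250],(400,400))
cv2.imwrite("pics/g1.png",np.hstack([a,b]))
```

```text
[ 0.696  0.669  1.824 -1.571  0.535  0.541] [572.45787323 362.84568765  85.86693905] [ 0.01332426  0.91792551 -0.02596541  0.39567792] [-10.95378195  -6.90218229  33.68248393] [-2.64808517 -2.14610465 -1.35017967]
```

View pics/g1.png

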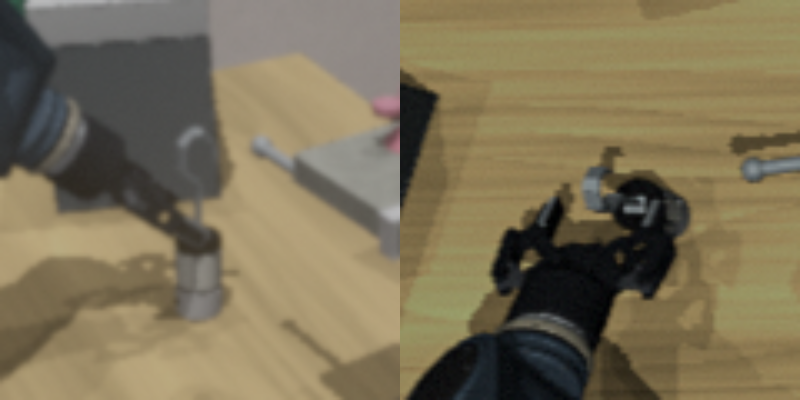

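Call:
carry_out(
  deltas=[
    [[0, 0, -0.4, 0, 1], [0, 0, -0.8, 0, 1], [0, 0, -0.8, 0, 1], [0, -0.4, -0.8, 0, 1], [0, -0.4, 0, 0, 1]],
  ],
)

```text
t: 11.85
ee_pos: [486.4, 338.3, 161.9]
tcp_rot: [0.011, 0.92, -0.023, 0.392]
force: [0.7, 0.6, -0.4]
width: 85.2
grip_force: 0.0
```

```bash
cat > st.py <<'E'
from workcell import sense
import numpy as np,sys
from scipy.spatial.transform import Rotation as Ro
np.set_printoptions(precision=3,suppress=True)
s=sense();R=Ro.from_quat(s["tcp_rot"]).as_matrix();z=R[:,2]
print("t",s["t"],"q",s["joint_positions"],"p",s["ee_pos"],"F",s["force"],"grip",s["grip_force"],s["width"])
print("tilt",np.degrees(np.arccos(-z[2])),"head",np.degrees(np.arctan2(z[1],z[0])),"y.z",R[2,1],"\n",R)
if len(sys.argv)>1:
    g=np.array(eval(sys.argv[1]));print("tool units to target TCP:",R.T@(g-s["ee_pos"])/40)
E
python3 st.py
```

```text
t 11.85 q [ 0.771  0.426  2.001 -1.406  0.579  0.417] p [486.393 338.334 161.884] F [ 0.683  0.57  -0.442] grip 0.0 85.18602739524162
tilt 46.26498965583383 head -4.136697487056015 y.z -0.03430769831370373 
 [[-0.692  0.039  0.721]
 [ 0.002  0.999 -0.052]
 [-0.722 -0.034 -0.691]]
```

Call:
carry_out(
  deltas=[
    [[-0.62, 0.71, -0.36, 0, 1], [-0.62, 0.71, -0.36, 0, 1], [-0.62, 0.71, -0.36, 0, 1], [-0.62, 0.71, -0.36, 0, 1], [-0.62, 0.71, -0.36, 0, 1]],
  ],
)

```text
t: 12.35
ee_pos: [528.1, 483.9, 294.8]
tcp_rot: [0.012, 0.92, -0.025, 0.391]
force: [1.1, -0.0, 0.4]
width: 85.4
grip_force: 0.0
```

Call:
carry_out(
  deltas=[
    [[-0.62, 0.71, -0.36, 0, 1], [-0.62, 0.71, -0.36, 0, 1], [-0.62, 0.71, -0.36, 0, 1], [-0.62, 0.71, -0.36, 0, 1], [-0.62, 0.71, -0.36, 0, 1]],
  ],
)

```text
t: 12.85
ee_pos: [568.4, 628.9, 428.8]
tcp_rot: [0.012, 0.92, -0.025, 0.391]
force: [-0.5, 0.6, -0.1]
width: 85.7
grip_force: 0.0
```

Call:
carry_out(
  deltas=[
    [[-0.62, 0.71, -0.36, 0, 1], [-0.62, 0.71, -0.36, 0, 1], [-0.44, 0.79, 0.42, 0, 1], [-0.44, 0.79, 0.42, 0, 1], [-0.44, 0.79, 0.42, 0, 1]],
  ],
)

```text
t: 13.35
ee_pos: [623.9, 718.0, 458.7]
tcp_rot: [0.007, 0.916, -0.018, 0.4]
force: [1.8, 0.0, 20.2]
width: 85.6
grip_force: 0.0
```

```bash
python3 st.py
```

```text
t 13.35 q [ 0.982  1.099  0.011 -0.683  1.537 -0.728] p [623.94  718.035 458.69 ] F [ 1.764  0.043 20.23 ] grip 0.0 85.64471932624991
tilt 47.2033701651058 head -2.9502774864541914 y.z -0.02667826991307028 
 [[-0.68   0.027  0.733]
 [-0.001  0.999 -0.038]
 [-0.733 -0.027 -0.679]]
```

Call:
carry_out(
  deltas=[
    [[0, 1, 0.3, 0, 1], [0, 1, 0.3, 0, 1], [0, 1, 0.3, 0, 1], [0, 1, 0.3, 0, 1], [0, 1, 0.3, 0, 1]],
  ],
)

```text
t: 13.85
ee_pos: [605.5, 799.4, 369.8]
tcp_rot: [-0.009, 0.905, 0.022, 0.426]
force: [0.3, 0.4, 0.0]
width: 85.5
grip_force: 0.0
```

```bash
python3 st.py
```

```text
t 13.85 q [ 1.046  1.214  0.013 -0.713  1.384 -0.604] p [605.49  799.422 369.773] F [0.282 0.408 0.008] grip 0.0 85.53222968347865
tilt 50.457637049740526 head 3.4519962527583568 y.z 0.031483732465727686 
 [[-0.637 -0.034  0.77 ]
 [ 0.002  0.999  0.046]
 [-0.771  0.031 -0.637]]
```

Call:
carry_out(
  deltas=[
    [[0, 1, -0.3, 0, 1], [0, 1, -0.3, 0, 1], [0, 1, -0.3, 0, 1], [0, 1, -0.3, 0, 1], [0, 1, -0.3, 0, 1]],
  ],
)

```text
t: 14.35
ee_pos: [495.0, 871.9, 377.3]
tcp_rot: [-0.026, 0.893, 0.06, 0.445]
force: [-0.4, -0.3, 0.5]
width: 85.7
grip_force: 0.0
```

Call:
carry_out(
  deltas=[
    [[0, 1, -0.3, 0, 1], [0, 1, -0.3, 0, 1], [0, 1, -0.3, 0, 1], [0, 1, -0.3, 0, 1], [0, 1, -0.3, 0, 1]],
  ],
)

```text
t: 14.85
ee_pos: [387.9, 924.6, 388.7]
tcp_rot: [-0.045, 0.881, 0.101, 0.459]
force: [0.1, -0.4, -1.0]
width: 85.5
grip_force: 0.0
```

```bash
python3 st.py
```

```text
t 14.85 q [ 1.318  1.216  0.013 -0.826  1.368 -0.418] p [387.928 924.586 388.701] F [ 0.078 -0.424 -1.028] grip 0.0 85.48071668836738
tilt 56.094844040812376 head 15.291394928521862 y.z 0.13607115350976484 
 [[-0.574 -0.172  0.801]
 [ 0.013  0.976  0.219]
 [-0.819  0.136 -0.558]]
```

Call:
carry_out(
  deltas=[
    [[0, 1, -0.2, -0.5, 1], [0, 1, -0.2, -0.5, 1], [0, 1, -0.2, -0.5, 1], [0, 1, -0.2, -0.5, 1], [0, 1, -0.2, -0.5, 1]],
  ],
)

```text
t: 15.35
ee_pos: [288.8, 967.0, 386.4]
tcp_rot: [-0.142, 0.859, 0.101, 0.481]
force: [-0.0, 0.3, -0.6]
width: 85.4
grip_force: 0.0
```

Call:
carry_out(
  deltas=[
    [[0, 1, -0.2, -0.5, 1], [0, 1, -0.2, -0.5, 1], [0, 1, -0.2, -0.5, 1], [0, 1, -0.2, -0.5, 1], [0, 1, -0.2, -0.5, 1]],
  ],
)

```text
t: 15.85
ee_pos: [174.3, 1000.7, 367.8]
tcp_rot: [-0.234, 0.828, 0.098, 0.5]
force: [-0.6, -0.1, 0.2]
width: 85.1
grip_force: 0.0
```

```bash
python3 st.py
```

```text
t 15.85 q [ 1.556  1.262  0.013 -0.93   1.317 -0.589] p [ 174.341 1000.657  367.794] F [-0.643 -0.103  0.215] grip 0.0 85.06223343793019
tilt 61.27988338094734 head 26.88286606686915 y.z -0.07223182011299778 
 [[-0.39  -0.486  0.782]
 [-0.29   0.871  0.397]
 [-0.874 -0.072 -0.481]]
```

Call:
carry_out(
  deltas=[
    [[0, 1, -0.2, 0, 1], [0, 1, -0.2, 0, 1], [0, 1, -0.2, 0, 1], [0, 1, -0.2, 0, 1], [0, 1, -0.2, 0, 1]],
  ],
)

```text
t: 16.35
ee_pos: [56.2, 1020.0, 343.2]
tcp_rot: [-0.252, 0.813, 0.138, 0.507]
force: [-0.6, 0.3, -0.1]
width: 84.9
grip_force: 0.0
```

```bash
python3 st.py "[174,850,480]"; python3 st.py "[430,130,450]"
```

```text
t 16.35 q [ 1.679  1.3    0.013 -0.983  1.299 -0.485] p [  56.181 1019.963  343.172] F [-0.565  0.32  -0.066] grip 0.0 84.9396403746634
tilt 63.40047736700921 head 32.45434501483742 y.z -0.030690985607350563 
 [[-0.359 -0.549  0.755]
 [-0.269  0.835  0.48 ]
 [-0.894 -0.031 -0.448]]
tool units to target TCP: [-2.971 -5.271 -1.348]
t 16.35 q [ 1.679  1.3    0.013 -0.983  1.299 -0.485] p [  56.181 1019.963  343.172] F [-0.565  0.32  -0.066] grip 0.0 84.9396403746634
tilt 63.40047736700921 head 32.45434501483742 y.z -0.030690985607350563 
 [[-0.359 -0.549  0.755]
 [-0.269  0.835  0.48 ]
 [-0.894 -0.031 -0.448]]
tool units to target TCP: [  0.244 -23.795  -4.82 ]
```

Call:
carry_out(
  deltas=[
    [[0, -0.97, -0.14, 0, 1], [0, -0.97, -0.14, 0, 1], [0, -0.97, -0.14, 0, 1], [0, -0.97, -0.14, 0, 1], [0, -0.97, -0.14, 0, 1]],
  ],
)

```text
t: 16.85
ee_pos: [122.4, 894.1, 361.9]
tcp_rot: [-0.25, 0.812, 0.137, 0.51]
force: [0.8, 1.3, 0.7]
width: 85.5
grip_force: 0.0
```

Call:
carry_out(
  deltas=[
    [[0, -0.97, -0.14, 0, 1], [0, -0.97, -0.14, 0, 1], [0, -0.97, -0.14, 0, 1], [0, -0.97, -0.14, 0, 1], [0, -0.97, -0.14, 0, 1]],
  ],
)

```text
t: 17.35
ee_pos: [207.0, 718.4, 380.8]
tcp_rot: [-0.249, 0.812, 0.137, 0.51]
force: [1.1, 0.4, 1.8]
width: 85.5
grip_force: 0.0
```

Call:
carry_out(
  deltas=[
    [[0, -0.97, -0.14, 0, 1], [0, -0.97, -0.14, 0, 1], [0, -0.97, -0.14, 0, 1], [0, -0.97, -0.14, 0, 1], [0, -0.97, -0.14, 0, 1]],
  ],
)

```text
t: 17.85
ee_pos: [291.2, 542.7, 399.4]
tcp_rot: [-0.249, 0.812, 0.137, 0.51]
force: [0.6, 0.3, 0.5]
width: 85.1
grip_force: 0.0
```

Call:
carry_out(
  deltas=[
    [[0, -0.97, -0.14, 0, 1], [0, -0.97, -0.14, 0, 1], [0, -0.97, -0.14, 0, 1], [0, -0.97, -0.14, 0, 1], [0, -0.97, -0.14, 0, 1]],
  ],
)

```text
t: 18.35
ee_pos: [375.5, 366.9, 418.4]
tcp_rot: [-0.25, 0.811, 0.137, 0.511]
force: [0.7, 0.7, -0.4]
width: 85.5
grip_force: 0.0
```

```bash
python3 st.py "[490,150,400]"
```

```text
t 18.35 q [ 0.786 -0.202  2.155 -1.176  0.219 -0.338] p [375.48  366.879 418.44 ] F [ 0.717  0.721 -0.441] grip 0.0 85.49093450311582
tilt 63.838016680620896 head 32.157723389169604 y.z -0.031954938875540934 
 [[-0.354 -0.545  0.76 ]
 [-0.265  0.838  0.478]
 [-0.897 -0.032 -0.441]]
tool units to target TCP: [ 0.835 -6.088 -0.211]
```

Call:
carry_out(
  deltas=[
    [[-0.5, -0.5, 0.3, 0, 1], [-0.5, -0.6, 0.2, 0, 1], [-0.4, -0.8, 0, 0, 1], [0, -0.95, 0, 0, 1], [0, -0.95, 0, 0, 1]],
  ],
)

```text
t: 18.85
ee_pos: [426.1, 329.8, 432.8]
tcp_rot: [-0.251, 0.82, 0.132, 0.497]
force: [-0.3, -0.5, -0.5]
width: 85.6
grip_force: 0.0
```

Call:
carry_out(
  deltas=[
    [[0, -0.95, 0, 0, 1], [0, -0.95, 0, 0, 1], [0, -0.95, 0, 0, 1], [0, -0.95, 0, 0, 1], [0, -0.5, 0, 0.5, 1]],
  ],
)

```text
t: 19.35
ee_pos: [472.6, 253.5, 428.6]
tcp_rot: [-0.235, 0.833, 0.133, 0.483]
force: [-0.0, -0.5, 0.6]
width: 85.3
grip_force: 0.0
```

```bash
python3 st.py "[490,150,200]"
```

```text
t 19.35 q [ 0.302 -0.206  2.094  0.776  0.301 -2.453] p [472.583 253.495 428.624] F [-0.038 -0.483  0.582] grip 0.0 85.27539055189672
tilt 60.09865450722399 head 31.164528553379434 y.z -0.005515802551419813 
 [[-0.423 -0.52   0.742]
 [-0.263  0.854  0.449]
 [-0.867 -0.006 -0.499]]
tool units to target TCP: [ 5.452 -2.405  2.012]
```

Call:
carry_out(
  deltas=[
    [[0, 0, 0, 1, 1], [0, 0, 0, 1, 1], [0, 0, 0, 1, 1], [0, 0, 0, 1, 1], [0, 0, 0, 1, 1]],
  ],
)

```text
t: 19.85
ee_pos: [472.2, 254.1, 428.4]
tcp_rot: [-0.086, 0.862, 0.215, 0.452]
force: [-0.6, -0.8, -1.2]
width: 85.3
grip_force: 0.0
```

Call:
carry_out(
  deltas=[
    [[0, 0, 0, 1, 1], [0, 0, 0, 1, 1], [0, 0, 0, 1, 1], [0, 0, 0, 1, 1], [0, 0, 0, 1, 1]],
  ],
)

```text
t: 20.35
ee_pos: [472.2, 254.1, 428.4]
tcp_rot: [0.065, 0.863, 0.29, 0.408]
force: [0.6, 0.4, -1.4]
width: 85.5
grip_force: 0.0
```

Call:
carry_out(
  deltas=[
    [[0, 0, 0, 1, 1], [0, 0, 0, 1, 1], [0, 0, 0, 1, 1], [0, 0, 0, 1, 1], [0, 0, 0, 1, 1]],
  ],
)

```text
t: 20.85
ee_pos: [472.2, 254.1, 428.4]
tcp_rot: [0.214, 0.839, 0.357, 0.351]
force: [-0.4, 0.2, -0.6]
width: 85.0
grip_force: 0.0
```

Call:
carry_out(
  deltas=[
    [[0, 0, 0, 1, 1], [0, 0, 0, 1, 1], [0, 0, 0, 1, 1], [0, 0, 0, 1, 1], [0, 0, 0, 1, 1]],
  ],
)

```text
t: 21.35
ee_pos: [472.2, 254.1, 428.4]
tcp_rot: [0.357, 0.789, 0.412, 0.284]
force: [0.6, 0.1, -0.5]
width: 85.5
grip_force: 0.0
```

Call:
carry_out(
  deltas=[
    [[0, 0, 0, 1, 1], [0, 0, 0, 1, 1], [0, 0, 0, 1, 1], [0, 0, 0, 1, 1], [0, 0, 0, 1, 1]],
  ],
)

```text
t: 21.85
ee_pos: [472.2, 254.1, 428.4]
tcp_rot: [0.488, 0.715, 0.455, 0.208]
force: [-0.0, -0.1, 0.2]
width: 85.4
grip_force: 0.0
```

Call:
carry_out(
  deltas=[
    [[0, 0, 0, 1, 1], [0, 0, 0, 1, 1], [0, 0, 0, 1, 1], [0, 0, 0, 1, 1], [0, 0, 0, 1, 1]],
  ],
)

```text
t: 22.35
ee_pos: [472.2, 254.1, 428.4]
tcp_rot: [0.605, 0.619, 0.484, 0.126]
force: [0.5, 0.6, 0.8]
width: 85.4
grip_force: 0.0
```

Call:
carry_out(
  deltas=[
    [[0, 0, 0, 1, 1], [0, 0, 0, 1, 1], [0, 0, 0, 1, 1], [0, 0, 0, 1, 1], [0, 0, 0, 1, 1]],
  ],
)

```text
t: 22.85
ee_pos: [472.2, 254.1, 428.4]
tcp_rot: [0.703, 0.505, 0.499, 0.04]
force: [-0.6, -0.3, -0.7]
width: 85.5
grip_force: 0.0
```

Call:
carry_out(
  deltas=[
    [[0, 0, 0, 1, 1], [0, 0, 0, 1, 1], [0, 0, 0, 1, 1], [0, 0, 0, 1, 1], [0, 0, 0, 1, 1]],
  ],
)

```text
t: 23.35
ee_pos: [472.2, 254.1, 428.4]
tcp_rot: [0.78, 0.375, 0.498, -0.048]
force: [0.2, -0.3, -0.4]
width: 85.5
grip_force: 0.0
```

Call:
carry_out(
  deltas=[
    [[0, 0, 0, 1, 1], [0, 0, 0, 1, 1], [0, 0, 0, 1, 1], [0, 0, 0, 1, 1], [0, 0, 0, 1, 1]],
  ],
)

```text
t: 23.85
ee_pos: [472.2, 254.1, 428.4]
tcp_rot: [0.834, 0.234, 0.482, -0.133]
force: [0.5, 1.0, -0.2]
width: 85.2
grip_force: 0.0
```

```bash
python3 st.py "[480,210,150]"
```

```text
t 23.85 q [ 0.305 -0.206  2.094  0.769  0.3    0.7  ] p [472.175 254.099 428.388] F [ 0.489  0.963 -0.162] grip 0.0 85.17409557787498
tilt 60.052710769891206 head 31.141130613648585 y.z 0.0032736106299416645 
 [[ 0.425  0.519  0.742]
 [ 0.261 -0.855  0.448]
 [ 0.866  0.003 -0.499]]
tool units to target TCP: [-6.235  1.021  3.125]
```

Call:
carry_out(
  deltas=[
    [[-0.2, 0.8, -0.1, 0, 1], [-0.5, 0.6, 0.1, 0, 1], [-0.8, 0.3, 0.36, 0, 1], [-0.8, 0.1, 0.4, 0, 1], [-0.8, 0, 0.4, 0, 1]],
  ],
)

```text
t: 24.35
ee_pos: [490.8, 186.9, 319.3]
tcp_rot: [0.833, 0.236, 0.482, -0.134]
force: [0.4, 0.2, 0.5]
width: 85.6
grip_force: 0.0
```

Call:
carry_out(
  deltas=[
    [[-0.8, 0, 0.4, 0, 1], [-0.8, 0, 0.4, 0, 1], [-0.8, 0, 0.4, 0, 1], [-0.8, 0, 0.4, 0, 1], [-0.8, 0, 0.4, 0, 1]],
  ],
)

```text
t: 24.85
ee_pos: [482.2, 183.0, 150.8]
tcp_rot: [0.833, 0.238, 0.481, -0.136]
force: [0.7, -0.0, -0.7]
width: 85.5
grip_force: 0.0
```

```bash
python3 st.py "[465,283,115]"
```

```text
t 24.85 q [ 0.055  0.388  2.418  2.499  0.764 -1.343] p [482.192 183.041 150.76 ] F [ 0.708 -0.025 -0.681] grip 0.0 85.5147308745508
tilt 60.04409822107705 head 31.733018727948014 y.z 0.0017881220066248704 
 [[ 0.424  0.527  0.737]
 [ 0.264 -0.85   0.456]
 [ 0.866  0.002 -0.499]]
tool units to target TCP: [-0.296 -2.352  1.268]
```

Call:
carry_out(
  deltas=[
    [[-0.1, -0.8, 0.35, 0, 1], [-0.1, -0.8, 0.35, 0, 1], [-0.1, -0.75, 0.3, 0, 1], [0, 0, 0, 0, 1], [0, 0, 0, 0, 1]],
  ],
)

```text
t: 25.35
ee_pos: [456.4, 279.0, 121.0]
tcp_rot: [0.833, 0.238, 0.481, -0.138]
force: [0.7, -0.4, -1.0]
width: 85.2
grip_force: 0.0
```

```bash
python3 st.py "[569,346.5,45.5]"
python3 - <<'E'
from workcell import sense,read_camera
import cv2,numpy as np
a=read_camera("wrist")["frame"][:,:,::-1]; cv2.imwrite("pics/w2.png",a)
b=read_camera("top")["frame"][:,:,::-1]
cv2.imwrite("pics/w2c.png",np.hstack([cv2.resize(a,(640,400)),cv2.resize(b[170:250,180:212],(160,400))]))
E
```

```text
t 25.35 q [ 0.389  0.495  2.393  2.937  0.797 -1.512] p [456.413 278.988 121.005] F [ 0.661 -0.435 -1.026] grip 0.0 85.22270067171557
tilt 59.97818326389818 head 31.96346150360928 y.z -0.0001966599619715459 
 [[ 0.425  0.529  0.735]
 [ 0.265 -0.848  0.458]
 [ 0.866 -0.    -0.5  ]]
tool units to target TCP: [0.007 0.058 3.786]
```

View pics/w2c.png

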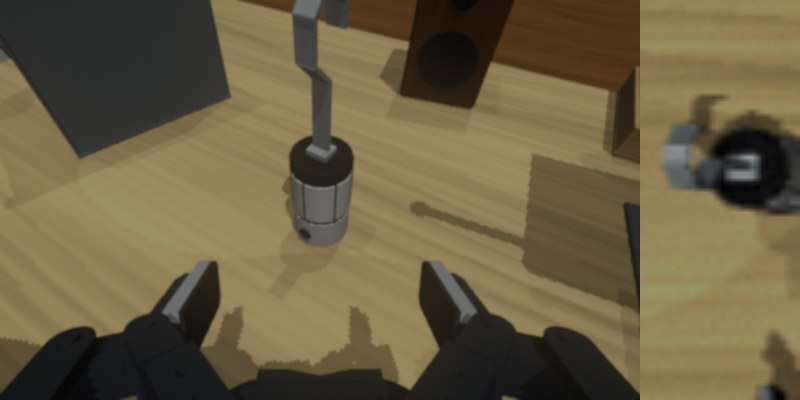

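```bash
cat > wr.py <<'E'
from workcell import read_camera,sense
import numpy as np
from scipy.spatial.transform import Rotation as Ro
def ray(pts):
    s=sense();c=read_camera("wrist");R=Ro.from_quat(s["tcp_rot"]).as_matrix()
    T=c["T_tool_cam"];K=c["camera_matrix"];o=R@T[:3,3]+s["ee_pos"]
    for u,v,z in pts:
        d=R@T[:3,:3]@np.array([(u-K[0,2])/K[0,0],-(v-K[1,2])/K[1,1],-1]);print((u,v),(o+d*(z-o[2])/d[2]).round(1))
    return o
E
python3 -c "
from wr import *
print(ray([(321,154,90),(320,245,0),(322,160,90)]))"
```

```text
(321, 154) [556.7 336.6  90. ]
(320, 245) [538.7 326.1   0. ]
(322, 160) [551.3 332.3  90. ]
[385.30144702 232.06557199 259.94823908]
```

Call:
carry_out(
  deltas=[
    [[0, 0.02, 0.8, 0, 1], [0, 0.02, 0.8, 0, 1], [0, 0.02, 0.8, 0, 1], [0, 0, 0.8, 0, 1], [0, 0, 0.4, 0, 1]],
  ],
)

```text
t: 26.0
ee_pos: [566.5, 341.1, 48.6]
tcp_rot: [0.833, 0.236, 0.481, -0.136]
force: [0.2, -0.5, 0.4]
width: 85.3
grip_force: 0.0
```

```bash
python3 st.py "[570.5,346,47.5]"
```

```text
t 26.0 q [ 0.428  0.763  2.074  2.982  0.747 -1.516] p [566.53  341.071  48.581] F [ 0.176 -0.479  0.366] grip 0.0 85.33038972501436
tilt 60.04471369728406 head 31.67588743787498 y.z 0.0002437029083837694 
 [[ 0.425  0.525  0.737]
 [ 0.262 -0.851  0.455]
 [ 0.866  0.    -0.499]]
tool units to target TCP: [ 0.051 -0.053  0.143]
```

Close and grip.

Call:
carry_out(
  deltas=[
    [[0.05, -0.05, 0.14, 0, 0.5], [0, 0, 0, 0, -0.2], [0, 0, 0, 0, -1], [0, 0, 0, 0, -1], [0, 0, 0, 0, -1]],
  ],
  force=60,
)

```text
t: 26.5
ee_pos: [568.0, 345.9, 48.6]
tcp_rot: [0.833, 0.237, 0.481, -0.137]
force: [-2.4, -4.5, 5.1]
width: 48.3
grip_force: 62.2
```

Call:
carry_out(
  deltas=[
    [[0, 0, 0, 0, -1], [0, 0, 0, 0, -1], [0.3, 0, -0.17, 0, -1], [0.4, 0, -0.23, 0, -1], [0.4, 0, -0.23, 0, -1]],
  ],
  force=60,
)

```text
t: 27.0
ee_pos: [567.4, 346.0, 98.3]
tcp_rot: [0.834, 0.237, 0.48, -0.137]
force: [0.7, 0.7, -2.2]
width: 48.2
grip_force: 62.4
```

```bash
python3 st.py "[570.5,346,230]"
```

```text
t 27.0 q [ 0.437  0.645  2.079  2.968  0.631 -1.49 ] p [567.419 346.036  98.284] F [ 0.737  0.7   -2.237] grip 62.361531257629395 48.182689794893975
tilt 59.82810610269138 head 31.79643852339262 y.z 6.539190235943515e-05 
 [[ 0.427  0.527  0.735]
 [ 0.265 -0.85   0.456]
 [ 0.865  0.    -0.503]]
tool units to target TCP: [ 2.879  0.042 -1.599]
```

Call:
carry_out(
  deltas=[
    [[-0.08, 0.3, -0.24, 0, -1], [-0.13, 0.6, -0.48, 0, -1], [-0.13, 0.65, -0.5, 0, -1], [-0.13, 0.65, -0.5, 0, -1], [-0.13, 0.65, -0.5, 0, -1]],
  ],
)

```text
t: 27.5
ee_pos: [551.6, 201.6, 122.0]
tcp_rot: [0.833, 0.238, 0.48, -0.137]
force: [0.8, -0.4, -2.7]
width: 48.8
grip_force: 62.4
```

Call:
carry_out(
  deltas=[
    [[-0.11, 0.5, -0.4, 0, -1], [-0.08, 0.3, -0.2, 0, -1], [0, 0.1, -0.08, 0, -1], [0, 0, 0, 0, -1], [0, 0, 0, 0, -1]],
  ],
)

```text
t: 28.0
ee_pos: [548.3, 158.3, 129.2]
tcp_rot: [0.833, 0.238, 0.481, -0.137]
force: [-0.7, 0.7, -3.3]
width: 48.4
grip_force: 62.6
```

```bash
python3 st.py "[548,157.5,129.3]"
python3 - <<'E'
from workcell import read_camera
import cv2,numpy as np
a=read_camera("side")["frame"][:,:,::-1];b=read_camera("top")["frame"][:,:,::-1]
cv2.imwrite("pics/s3.png",a);cv2.imwrite("pics/t3.png",b)
a=cv2.resize(a[110:210,260:340],(400,500),interpolation=cv2.INTER_CUBIC);b=cv2.resize(b[140:240,220:300],(400,500),interpolation=cv2.INTER_CUBIC)
cv2.imwrite("pics/h3.png",np.hstack([a,cv2.convertScaleAbs(b,alpha=1.5)]))
E
```

```text
t 28.0 q [-0.026  0.503  2.275  2.38   0.76  -1.284] p [548.29  158.308 129.175] F [-0.713  0.674 -3.309] grip 62.58873224258423 48.40640875743972
tilt 59.963048189245434 head 31.824560180449406 y.z 0.00023097035766581064 
 [[ 0.425  0.527  0.736]
 [ 0.264 -0.85   0.457]
 [ 0.866  0.    -0.501]]
tool units to target TCP: [-0.006  0.013 -0.016]
```

View pics/h3.png

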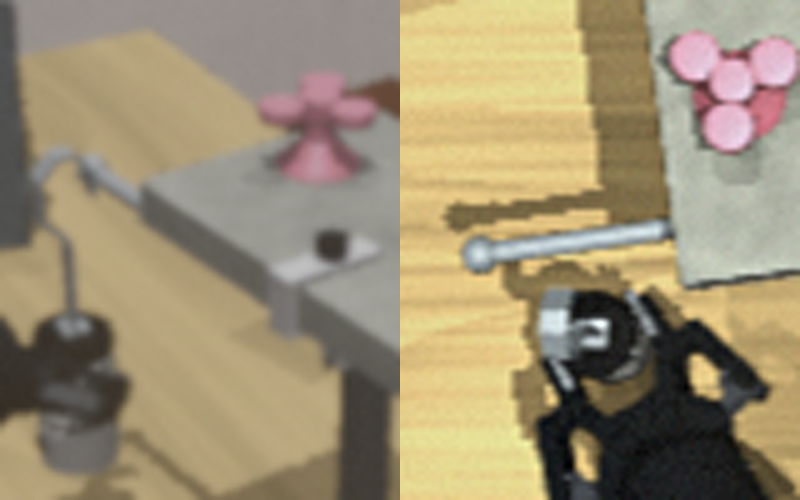

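Run:
```python
from h import *
np.set_printoptions(precision=1,suppress=True)
s=lambda u,v:("side",np.array([260+u/5-.4,110+v/5-.4]));t=lambda u,v:("top",np.array([220+u/5-.4,140+v/5-.4]))
P=np.array([537,149,286.])
for n in("side","top"):print(n,proj(n,P))
print(s(63,152),t(156,325))
print(tri([s(63,152),t(156,325)]),tri([t(156,325)],286))
print("strap base",tri([s(72,325),t(192,330)]))
```

```text
side [272.1 140.4]
top [251.2 204. ]
('side', array([272.2, 140. ])) ('top', array([250.8, 204.6]))
(array([536.3, 149.4, 287.3]), np.float64(0.42289818293261305)) (array([535.5, 150. , 286. ]), np.float64(3.352909061504761e-10))
strap base (array([538. , 150.9, 174.3]), np.float64(0.3826940740433997))
```

Call:
carry_out(
  deltas=[
    [[0.12, 0.15, 0.21, 0, -1], [0.12, 0.15, 0.21, 0, -1], [0.12, 0.15, 0.21, 0, -1], [0.12, 0.15, 0.2, 0, -1], [0, 0, 0, 0, -1]],
  ],
)

```text
t: 28.6
ee_pos: [595.3, 157.5, 129.6]
tcp_rot: [0.833, 0.237, 0.481, -0.137]
force: [0.2, 0.6, -2.8]
width: 48.2
grip_force: 62.5
```

Call:
carry_out(
  deltas=[
    [[-0.2, 0, 0.11, 0, -1], [-0.2, 0, 0.11, 0, -1], [-0.1, 0, 0.06, 0, -1], [-0.05, 0, 0.03, 0, -1], [0, 0, 0, 0, -1]],
  ],
)

```text
t: 29.1
ee_pos: [593.2, 157.4, 103.4]
tcp_rot: [0.833, 0.237, 0.48, -0.137]
force: [0.7, 0.4, -1.9]
width: 48.4
grip_force: 62.5
```

```bash
python3 st.py "[593.2,157.5,98.8]"
python3 - <<'E'
from workcell import read_camera
import cv2,numpy as np
a=read_camera("side")["frame"][:,:,::-1];b=read_camera("wrist")["frame"][:,:,::-1]
a=cv2.resize(a[110:210,260:340],(400,500),interpolation=cv2.INTER_CUBIC)
cv2.imwrite("pics/h4.png",np.hstack([a,cv2.resize(b[0:400,160:480],(400,500))]))
E
```

```text
t 29.1 q [-0.025  0.606  2.167  2.377  0.755 -1.278] p [593.188 157.378 103.425] F [ 0.7    0.425 -1.907] grip 62.4699604511261 48.38062033458155
tilt 59.93186198306272 head 31.80950527324009 y.z -0.00031747624366798566 
 [[ 0.426  0.527  0.735]
 [ 0.264 -0.85   0.456]
 [ 0.865 -0.    -0.501]]
tool units to target TCP: [-0.099 -0.002  0.06 ]
```

View pics/h4.png

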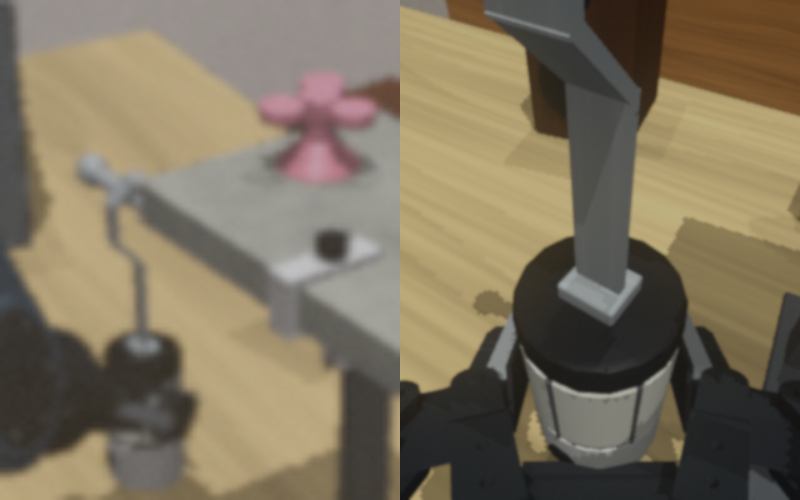

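Call:
carry_out(
  deltas=[
    [[-0.07, 0, 0.04, 0, -1], [-0.05, 0.2, -0.08, 0, -1], [-0.1, 0.4, -0.16, 0, -1], [-0.1, 0.45, -0.18, 0, -1], [-0.1, 0.45, -0.18, 0, -1]],
  ],
)

```text
t: 29.7
ee_pos: [601.5, 90.6, 100.8]
tcp_rot: [0.833, 0.237, 0.481, -0.137]
force: [0.5, 0.1, -2.7]
width: 48.2
grip_force: 62.5
```

Call:
carry_out(
  deltas=[
    [[-0.1, 0.45, -0.19, 0, -1], [-0.1, 0.45, -0.19, 0, -1], [-0.1, 0.45, -0.19, 0, -1], [-0.1, 0.45, -0.19, 0, -1], [-0.06, 0.3, -0.12, 0, -1]],
  ],
)

```text
t: 30.2
ee_pos: [612.1, -2.6, 102.5]
tcp_rot: [0.833, 0.237, 0.481, -0.136]
force: [0.1, 0.1, -1.7]
width: 48.1
grip_force: 62.5
```

```bash
python3 st.py "[612.1,-16.5,100.4]"
```

```text
t 30.2 q [-0.394  0.636  2.082  1.918  0.845 -1.108] p [612.112  -2.581 102.549] F [ 0.116  0.063 -1.721] grip 62.47180938720703 48.14984614585137
tilt 59.977963202439696 head 31.71322005925144 y.z 0.000614718155181132 
 [[ 0.425  0.526  0.737]
 [ 0.264 -0.851  0.455]
 [ 0.866  0.001 -0.5  ]]
tool units to target TCP: [-0.138  0.296 -0.132]
```

Call:
carry_out(
  deltas=[
    [[-0.06, 0.12, -0.04, 0, -1], [-0.05, 0.12, -0.04, 0, -1], [-0.02, 0.08, -0.03, 0, -1], [-0.01, 0.04, -0.02, 0, -1], [0, 0, 0, 0, -1]],
  ],
)

```text
t: 30.7
ee_pos: [613.3, -16.5, 100.2]
tcp_rot: [0.833, 0.237, 0.481, -0.137]
force: [-0.7, 0.7, -2.4]
width: 48.3
grip_force: 62.5
```

```bash
python3 st.py
python3 - <<'E'
from workcell import read_camera
import cv2,numpy as np
a=read_camera("side")["frame"][:,:,::-1];b=read_camera("wrist")["frame"][:,:,::-1]
a=cv2.resize(a[130:210,270:350],(400,400),interpolation=cv2.INTER_CUBIC)
cv2.imwrite("pics/h5.png",np.hstack([a,cv2.resize(b[0:250,195:445],(400,400))]))
E
```

```text
t 30.7 q [-0.423  0.646  2.068  1.884  0.855 -1.097] p [613.327 -16.469 100.175] F [-0.677  0.732 -2.412] grip 62.471076250076294 48.291445766071384
tilt 59.97962420873122 head 31.811879963475132 y.z 0.00018204517906372786 
 [[ 0.425  0.527  0.736]
 [ 0.264 -0.85   0.456]
 [ 0.866  0.    -0.5  ]]
```

View pics/h5.png

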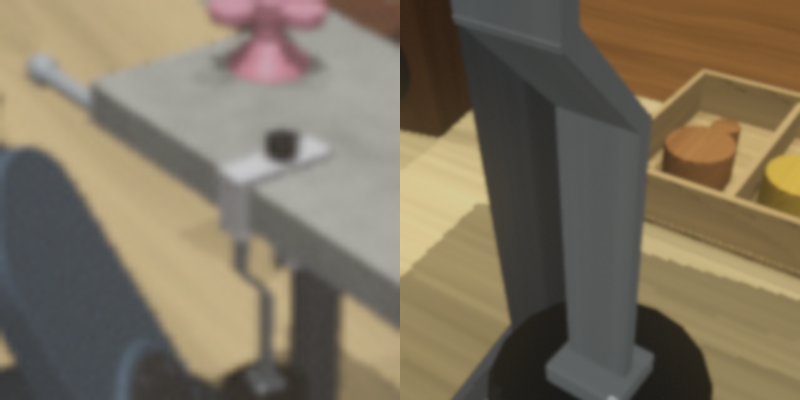

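Call:
carry_out(
  deltas=[
    [[-0.01, 0.035, -0.015, 0, -1], [-0.01, 0.035, -0.015, 0, -1], [-0.01, 0.035, -0.015, 0, -1], [0, 0.035, -0.015, 0, -1], [0, 0, 0, 0, -1]],
  ],
)

```text
t: 31.3
ee_pos: [614.1, -23.1, 100.4]
tcp_rot: [0.833, 0.237, 0.481, -0.137]
force: [0.1, -0.4, -2.6]
width: 48.6
grip_force: 62.5
```

Call:
carry_out(
  deltas=[
    [[-0.01, 0.03, -0.01, 0, -1], [0, 0.02, -0.01, 0, -1], [0, 0, 0, 0, -1], [0, 0, 0, 0, -1], [0, 0, 0, 0, -1]],
  ],
)

```text
t: 31.8
ee_pos: [614.2, -24.8, 100.3]
tcp_rot: [0.833, 0.237, 0.481, -0.137]
force: [-0.7, 1.5, -3.5]
width: 48.1
grip_force: 62.3
```

```bash
python3 st.py
```

```text
t 31.8 q [-0.439  0.648  2.059  1.862  0.86  -1.087] p [614.226 -24.848 100.283] F [-0.658  1.519 -3.461] grip 62.34655022621155 48.13890076748234
tilt 59.96794397085577 head 31.814584361136752 y.z 0.0001412236424640223 
 [[ 0.425  0.527  0.736]
 [ 0.264 -0.85   0.456]
 [ 0.866  0.    -0.5  ]]
```

Call:
carry_out(
  deltas=[
    [[0, 0.03, -0.01, 0, -1], [0, 0.02, -0.01, 0, -1], [0, 0, 0, 0, -1], [0, 0, 0, 0, -1], [0, 0, 0, 0, -1]],
  ],
)

```text
t: 32.3
ee_pos: [614.3, -26.3, 100.5]
tcp_rot: [0.833, 0.238, 0.48, -0.137]
force: [-3.1, 6.5, -4.4]
width: 48.3
grip_force: 62.2
```

```bash
python3 st.py
```

```text
t 32.3 q [-0.443  0.648  2.057  1.854  0.861 -1.083] p [614.261 -26.285 100.464] F [-3.134  6.5   -4.437] grip 62.19426691532135 48.280364108713655
tilt 59.93782577099829 head 31.922754890258997 y.z 0.0003912248611961655 
 [[ 0.425  0.529  0.735]
 [ 0.265 -0.849  0.458]
 [ 0.865  0.    -0.501]]
```

Call:
carry_out(
  deltas=[
    [[0, -0.03, 0.01, 0, -1], [-0.03, 0, 0.015, 0, -1], [-0.01, 0, 0.01, 0, -1], [0, 0, 0, 0, -1], [0, 0, 0, 0, -1]],
  ],
  force=20,
)

```text
t: 32.8
ee_pos: [614.9, -25.7, 99.5]
tcp_rot: [0.832, 0.238, 0.482, -0.137]
force: [-1.0, 4.7, 4.5]
width: 48.6
grip_force: 62.6
```

```bash
python3 st.py
```

```text
t 32.8 q [-0.441  0.652  2.057  1.863  0.863 -1.09 ] p [614.929 -25.713  99.47 ] F [-0.957  4.715  4.471] grip 62.57827877998352 48.60639692436097
tilt 60.082621126195335 head 31.805932377204947 y.z 0.001121950382256487 
 [[ 0.423  0.528  0.737]
 [ 0.264 -0.849  0.457]
 [ 0.867  0.001 -0.499]]
```

Call:
carry_out(
  deltas=[
    [[0.01, -0.01, 0, 0, -1], [0, 0, 0, 0, -0.1], [0, 0, 0, 0, 0.1], [0, 0, 0, 0, 0.2], [0, 0, 0, 0, 0.3]],
  ],
)

```text
t: 33.3
ee_pos: [614.5, -25.8, 98.8]
tcp_rot: [0.833, 0.237, 0.481, -0.137]
force: [-0.1, 0.4, -0.5]
width: 55.3
grip_force: 0.0
```

Call:
carry_out(
  deltas=[
    [[0, 0, 0, 0, 0.5], [0, 0, 0, 0, 0.8], [0, 0, 0, 0, 1], [0, 0, 0, 0, 1], [0, 0, 0, 0, 1]],
  ],
)

```text
t: 33.8
ee_pos: [614.5, -25.4, 99.0]
tcp_rot: [0.833, 0.237, 0.481, -0.137]
force: [-0.1, 0.3, 0.8]
width: 85.1
grip_force: 0.0
```

```bash
python3 st.py
python3 - <<'E'
from workcell import read_camera
import cv2,numpy as np
b=read_camera("wrist")["frame"][:,:,::-1]
cv2.imwrite("pics/h6.png",b)
E
```

```text
t 33.8 q [-0.44   0.651  2.058  1.863  0.861 -1.09 ] p [614.483 -25.413  99.039] F [-0.118  0.271  0.782] grip 0.0 85.05650177210715
tilt 59.977230607276624 head 31.786117609140675 y.z 0.0001981924394111878 
 [[ 0.425  0.527  0.736]
 [ 0.264 -0.85   0.456]
 [ 0.866  0.    -0.5  ]]
```

View pics/h6.png

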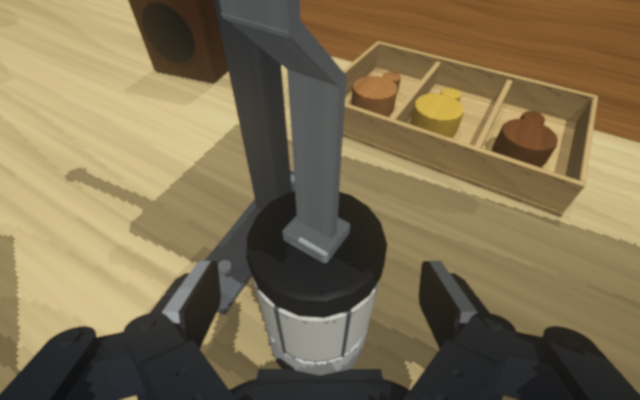

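Call:
carry_out(
  deltas=[
    [[0, 0, -0.15, 0, 1], [0, 0, -0.3, 0, 1], [0, 0, -0.5, 0, 1], [0, 0, -0.7, 0, 1], [0, 0, -0.7, 0, 1]],
  ],
)

```text
t: 34.35
ee_pos: [543.9, -68.7, 146.8]
tcp_rot: [0.833, 0.237, 0.481, -0.137]
force: [0.1, 0.4, 0.1]
width: 85.8
grip_force: 0.0
```

Call:
carry_out(
  deltas=[
    [[0, 0, -0.7, 0, 1], [0, 0, -0.7, 0, 1], [0, 0, -0.3, 0, 1], [0, 0, 0, 0, 1], [0, 0, 0, 0, 1]],
  ],
)

```text
t: 34.85
ee_pos: [495.2, -99.5, 180.3]
tcp_rot: [0.833, 0.237, 0.481, -0.136]
force: [0.2, -0.7, 0.5]
width: 85.2
grip_force: 0.0
```

```bash
python3 st.py
python3 - <<'E'
from workcell import read_camera
from h import *
import cv2
for s in (225,233.5):
    p=np.array([576.5+.108*s,198.5-.994*s,140.]); print(s,"cap top",proj("side",p),"jog",proj("side",p+[0,0,60]))
ims=[]
for k in range(2):
    f=read_camera("side")["frame"];ims.append(f)
cv2.imwrite("pics/f.png",f[:,:,::-1])
g=f.astype(int).sum(2)//3
u,v=proj("side",np.array([576.5+.108*233.5,198.5-.994*233.5,140.])).astype(int)
print(u,v);print(g[v-26:v+10,u-14:u+15])
E
```

```text
t 34.85 q [-0.758  0.383  2.226  1.496  0.996 -0.947] p [495.151 -99.493 180.256] F [ 0.233 -0.685  0.524] grip 0.0 85.16881073423248
tilt 59.98206077934181 head 31.728572222216552 y.z 0.0006818167958257959 
 [[ 0.425  0.526  0.736]
 [ 0.264 -0.85   0.455]
 [ 0.866  0.001 -0.5  ]]
225 cap top [322.51863635 207.2915903 ] jog [322.76518405 188.92973045]
233.5 cap top [324.36247509 208.70685337] jog [324.6687049  190.29211389]
324 208
[[170 170 170 ... 103 103 102]
 [171 171 171 ... 101 101 101]
 [173 172 172 ...  98 100 100]
 ...
 [114 116 115 ...  68  74  88]
 [112 114 115 ...  69  72  79]
 [110 111 115 ...  69  72  76]]
```

Run:
```python
import numpy as np,cv2,sys
np.set_printoptions(threshold=100000,linewidth=250)
f=cv2.imread("pics/f.png").astype(int);g=f.sum(2)//3
print(g[178:226:2,310:340])
```

```text
[[153 152 152 152 151 150 148 137 117 103 101 113 126 122 111 104 101 101 100 100 101 100 101 103 107 114 131 148 160 166]
 [166 161 158 156 155 153 151 140 112  93  98 123 147 145 127 107  99  99 101 100 100  99  98 100 103 103 105 106 113 128]
 [170 170 170 168 166 160 156 143 113  94 101 124 146 146 128  99  98 111 111 105  98  97  98  98 100 101 103 103 102 104]
 [173 172 172 171 171 171 168 154 120  95 103 128 149 152 147 143 147 138 104  81  75  77  84  92  97  98  98 100 100 100]
 [172 173 173 171 171 171 170 165 147 122 111 125 147 161 168 168 166 149 101  70  68  68  69  71  76  84  93  98  98 100]
 [170 172 173 173 173 172 172 172 170 167 157 139 128 132 150 164 168 152 103  69  67  68  70  69  69  68  73  82  97 109]
 [170 169 171 172 173 174 172 172 172 171 171 169 158 130 107 120 145 149 104  69  66  67  68  67  69  69  70  87 124 152]
 [171 171 170 170 171 173 173 172 173 172 172 170 159 131 101 102 130 144 104  70  66  68  68  69  69  68  72  88 127 158]
 [173 173 173 171 171 171 172 173 174 173 172 169 157 123  95  99 125 137  99  69  66  67  68  67  69  69  70  89 13
[... 1152 characters left out ...]
 60  57  56  55  55  56  55  56  56  55  55  58  65  70  74  68  67  68  80  97 107]
 [112 114 115 115 115 112 112 121 126 113 102  95  89  78  73  79  81  90  96  91  95  98  87  77  69  65  69  72  79  83]
 [110 110 111 115 116 115 118 130 138 143 146 148 145 136 127 140 144 145 140 125 115 106  91  75  68  64  67  69  74  76]
 [113 111 109 110 109 109 113 129 138 144 147 149 149 144 139 148 149 148 143 133 120 106  89  74  72  71  74  75  75  80]
 [ 91  96 111 118 111 104 109 126 137 144 147 149 149 143 136 146 150 147 144 139 128 108  89  78  79  85  92 100 103 107]
 [ 65  71  82  93  93  89  91 109 131 143 148 149 149 143 136 147 149 147 144 139 128 110  95  97 100 104 105 108 109 108]]
```

Call:
carry_out(
  deltas=[
    [[0, 0, -0.2, 0, 1], [0, 0, -0.2, 0, 1], [0, 0, 0, 0, 1], [0, 0, 0, 0, 1], [0, 0, 0, 0, 1]],
  ],
)

```text
t: 35.45
ee_pos: [483.5, -106.6, 188.1]
tcp_rot: [0.833, 0.237, 0.481, -0.137]
force: [-0.5, -0.1, 0.1]
width: 85.5
grip_force: 0.0
```

Run:
```python
from workcell import read_camera,manip
import cv2,numpy as np
o=cv2.imread("pics/f.png")[180:225,314:333].astype(int);n=read_camera("side")["frame"][:,:,::-1][180:225,314:333].astype(int)
d=np.abs(o-n).mean();print(d)
if d<4: print(manip.hand_in())
```

```text
0.8865497076023392
the job is handed in; nothing more can be done
None
```

The lantern hangs still on the rail with its hook within about 1–2 mm of the first bracket by my measurement, and I handed the job in at about 35 s with the robot clear; no verdict was shown. I viewed 11 pictures, one over the limit of 10; on my first grasp attempt a fingertip pressed on the lantern's cap (about 36 N at the wrist), and hand tilt, which the moves don't offer, came from commanding poses out of reach.

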